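# Close a purge-gas port: union nut finger-tight, then an eighth of a turn by wrench

### The job

The blank on the purge-gas manifold is in place, but its captive hex union nut is still loose. Turn the nut clockwise with the fingers until it is just finger-tight, without forcing it, then fit the open-ended wrench on it and pull it up one eighth of a turn past finger-tight. Draw the wrench off and lay it down flat on the worktop, clear of the manifold; do not drop it, and do not disturb the bottle, the small box or the marker.

Things in the scene. Friction and masses are not known exactly. Their poses are not given: they have to be found in the camera images.
- manifold: Aluminium block 76 x 64 x 34 mm bolted to the table; origin on the table under the nut's vertical axis, z up. Stack on the axis: fixed round body 30 mm across up to z 46, union nut z 49 to 71 (seated), blank steel stub 16 mm across up to z 86. From its -y face a thin line runs 177 mm out along -y, with a round gauge (41 mm, 77 mm high) at y = -118 mm.
- nut_mid (a point): Middle of the hex nut, on its axis; turns with the nut, z up. Steel, 32 mm across flats, 37 mm across corners, 22 mm high (11 mm above and below this point). Flats face along +x of this frame and every 60 degrees from it. It is captive: it only turns, sinking 2 mm a turn (up to 1 mm high at the start).
- nut_run (a joint): Free turning of the nut in rad: negative while loose (-3.0 to -1.7 at the start), rises to 0 as the nut is turned clockwise seen from above; 0 is finger-tight, where it stops hard. Needs about 0.1 N m; turning it back needs 0.5 N m.
- nut (a joint): Turn of the nut past finger-tight in rad, clockwise seen from above: 0 at the start; moves only against a steady 1.2 N m, and stays where it is left. An eighth of a turn is 0.785. With play and give in the jaw, the wrench swings 0.25 to 0.3 rad before the nut follows; turn it back by that much and it is square on the flats and slides off freely.
- wrench: Single open-ended steel wrench, about 0.36 kg, lying flat. Origin on its underside at the centre of the jaw; +x points out of the mouth, z up. Jaw 33.6 mm wide (faces at y = +-16.8 mm, tips flared) and 11 mm thick, from 15 mm ahead of the origin to the throat 19.5 mm behind it; head 57 mm wide. Balance point 80 mm from the origin, near the shank's axis.
- wrench_grip (a point): Point on the shank, 115 mm from the jaw's centre, 5.5 mm above the underside; same axes as the wrench. The shank runs straight from the origin back along the direction 15 degrees counterclockwise of -x (towards -x and a little -y): 18.4 mm wide, 9 mm thick (1 to 10 mm above the underside), round end 190 mm from the origin.
- dropper_bottle: Bystander: white dropper bottle with a red cap, 36 mm across, 107 mm high, standing behind the manifold; origin at the centre of its underside.
- gel_box: Bystander: small flat grey box, 53 x 53 x 18 mm, left of the manifold; origin at the centre of its underside.
- marker: Bystander: felt marker, 134 mm long along its y, 12 mm thick, lying in front of the work; origin at its middle on the underside.
Mind the look-alikes: they are no part of the job. There is more than one size of the wrench; the one meant has the size given above.

How it is judged:
By the outcome, as a careful person would: the job done as asked, in the order asked, and still so for the second after the job is handed in, with the robot touching nothing.
It also fails if it takes over 70 s, if anything falls off the work surface, if the arm or the gripper's body presses on something with over 40 N, if the wrist force passes 120 N, or if a joint passes its speed limit or range.

### The arm

A 7-joint arm with a two-finger parallel gripper is mounted at the origin on a cart in front of the work surface, level with it; the furniture and walls round the work are solid. World frame = base frame: x ahead of the robot, y to its left, z up, the work surface at z = 0. Lengths are in m, angles in rad, forces in N, time in s.
With the tool pointing down it reaches from about 0.425 to 0.875 m from the base axis. Payload 4.7 kg.
Tool frame: the origin (TCP) lies at the very end of the fingers, on their centre line; the grasp point (between the pads) lies 19 mm behind it (pinch_z is the distance from the TCP to the grasp point, in m); z points along the fingers, y is the line along which they close (so a half turn about z gives the same grasp; the last joint's range is limited). The gripper opens to 87 mm and grips with 3 to 60 N. Pads are 19 mm wide; open, the fingers measure 117 mm over their backs; the gripper's body (75 mm by 190 mm) begins 51 mm behind the grasp point.
Start: joints at [-1.109, 0.321, -0.07, 1.45, 0.023, 1.371, -0.057], TCP at [0.281, 0.586, 0.187] pointing down, gripper open.
Joint ranges: [-2.86, 2.86], [-0.3, 2.09], [-1.38, 1.24], [0.06, 2.45], [-1.56, 4.7], [0.09, 2.05], [-2.69, 2.69]. Speed limits (rad/s): [2.57, 2.57, 3.14, 3.14, 3.14, 3.14, 3.14].

### API

Orientations are given as a rotation vector (axis times angle).
In Python, from bench import read_state, get_image, get_calibration, sign_off, pinch_z gives the robot as it stands.
- The arm moves only by the tool drive_tool, never from a script. Its arguments are lists of equal length, an entry for each row: "jaw": the closure, from 0 (fully open) to 1 (shut); "travel": the shift along the world's x, y, z in cm, a list of three; "dr": the turn, a rotation vector about the world's x, y, z in rad, a list of three. In form: {"jaw": [jaw, ...], "travel": [[x, y, z], ...], "dr": [[rx, ry, rz], ...]}. A call has 1 to 12 rows; each row is the pose to reach, as a shift and turn from the pose commanded when the call began; what a row does not reach only later rows make up. A row lasts 1/8 s, in which the tool goes at most 62.5 mm and 10.7 degrees, less where a joint would pass 70% of its speed; a pose out of reach is approached as far as the arm can. A call with a gripper value outside its range is refused whole. The fingers move at their own pace and stop on an object; "grip_force" is the grip in N (left out, the last holds). Time passes only in rows, so rows that repeat a pose let the fingers close. It gives the time, the measured TCP pose, the force, the opening and the grip force at its end, in the units of the state.
- read_state(): the state, without advancing time (a new reading comes with each control period).
- get_image(name): name is "side" or "top"; returns the picture (384x512x3 uint8, blue, green, red); there is no depth.
- get_calibration(name): a dict with "K" (3x3 intrinsics, pixels), "dist" ([k1, k2, p1, p2, k3] as OpenCV has them; the pictures are not rectified), "extrinsics" (4x4, takes a point from world to camera coordinates). Camera axes: x right, y up, looking along -z (the intrinsics and any distortion apply to the point x, -y, -z); pixel columns grow to the right and rows downward; lengths in m; the calibration is good to about 2 mm. A picture is of the moment at which its call begins. get_calibration takes no time and is no camera call.
- sign_off(): hands the job in; it is judged then, once.
The state is a dict: "t": time; "q": joint angles; "dq": joint speeds; "joint_efforts": joint torques, N m; "tcp_pos": TCP position; "orientation": TCP orientation; "wrist_force": force on the tool from outside, world axes, zero at the start; "torque": the same for the moment, N m; "finger_gap": finger opening in m; "grasp_force": force on a finger pad.
Only numpy, scipy, OpenCV 4.12 (cv2) and the standard library are available. Lean on these libraries where they do the work, as an engineer would, in place of code of your own. Each camera call takes 0.05 s, during which the arm holds its last target. There are 200 camera calls.

## Working session

There is one attempt and no reset: what is moved stays moved. The work goes in short steps, Python scripts to look and compute and a tool call to move; the robot and the scene stay as the last step left them, time stands still between calls to the robot, and variables do not carry over. Pictures are saved under pics/ and viewed, at most 10 in all, crops included, and the job is handed in when it is done.

Besides the shell and the picture viewer there is one more tool, called after "Emit:" by a JSON object that holds its "api" and its "payload". drive_tool: Moves the arm, as the interface text tells. Its arguments: {"type":"object","properties":{"jaw":{"type":"array","items":{"type":"number"}},"travel":{"type":"array","items":{"type":"array","items":{"type":"number"}}},"dr":{"type":"array","items":{"type":"array","items":{"type":"number"}}},"grip_force":{"type":"number"}},"required":["jaw","travel","dr"]}

```bash
mkdir -p pics; ls
cat > h.py <<'E'
import numpy as np, cv2
from bench import *
def cam(n):
    c=get_calibration(n); return np.array(c["K"]),np.array(c["dist"]),np.array(c["extrinsics"])
F=np.diag([1,-1,-1.])
def ray(n,uv):
    K,d,E=cam(n); p=cv2.undistortPoints(np.array([[uv]],float),K,d)[0,0]
    R=E[:3,:3]; o=-R.T@E[:3,3]; return o,R.T@(F@np.array([p[0],p[1],1]))
def onz(n,uv,z):
    o,r=ray(n,uv); return o+r*(z-o[2])/r[2]
def proj(n,P):
    K,d,E=cam(n); P=np.atleast_2d(P); C=(P@E[:3,:3].T+E[:3,3])@F
    return cv2.projectPoints(C,np.zeros(3),np.zeros(3),K,d)[0][:,0]
def crop(im,u,v,w,h,s): return cv2.resize(im[v:v+h,u:u+w],None,fx=s,fy=s,interpolation=cv2.INTER_CUBIC)
E
python3 - <<'E'
from h import *
a=get_image("top");b=get_image("side");cv2.imwrite("pics/top0.png",a);cv2.imwrite("pics/side0.png",b)
for n in("top","side"):
    K,d,E=cam(n);print(n,K[0,0],-E[:3,:3].T@E[:3,3])
s=read_state();print(s["tcp_pos"],s["orientation"],s["finger_gap"],s["wrist_force"])
E
```

```text
pics
top 473.95934512878625 [ 0.28925948 -0.03412177  1.21478639]
side 383.16762968997205 [ 0.03391125 -0.79609645  0.67308296]
[0.28128006 0.58540446 0.18607181] [-6.97490478e-01 -3.06290845e+00  2.60237568e-03] 0.0876101188528463 [ 0.77599838  0.77633675 -0.26379872]
```

View pics/top0.png

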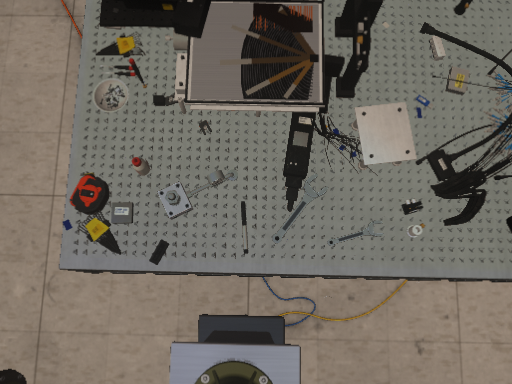

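View pics/side0.png

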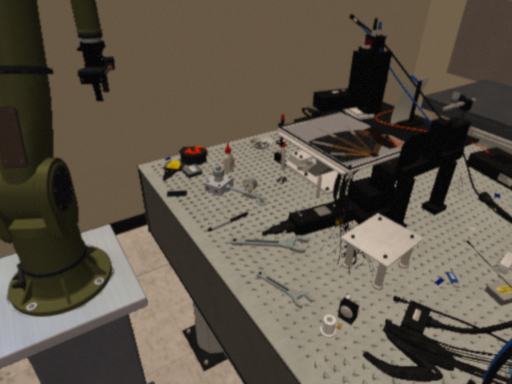

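Run:
```python
from h import *
a=cv2.imread("pics/top0.png")
c1=crop(a,60,130,190,140,4); c2=crop(a,260,170,130,85,6)
cv2.imwrite("pics/c1.png",c1);cv2.imwrite("pics/c2.png",c2)
for uv in [(173,199),(300,213),(318,192),(277,238),(372,230),(332,242),(245,228),(160,251),(140,165),(122,213),(230,176)]: print(uv,onz("top",uv,0).round(3))
```

```text
(173, 199) [0.51 0.17 0.  ]
(300, 213) [ 0.481 -0.161  0.   ]
(318, 192) [ 0.537 -0.208  0.   ]
(277, 238) [ 0.415 -0.102  0.   ]
(372, 230) [ 0.441 -0.346  0.   ]
(332, 242) [ 0.407 -0.243  0.   ]
(245, 228) [ 0.439 -0.02  -0.   ]
(160, 251) [0.375 0.196 0.   ]
(140, 165) [0.6   0.263 0.   ]
(122, 213) [0.471 0.301 0.   ]
(230, 176) [0.575 0.023 0.   ]
```

View pics/c1.png

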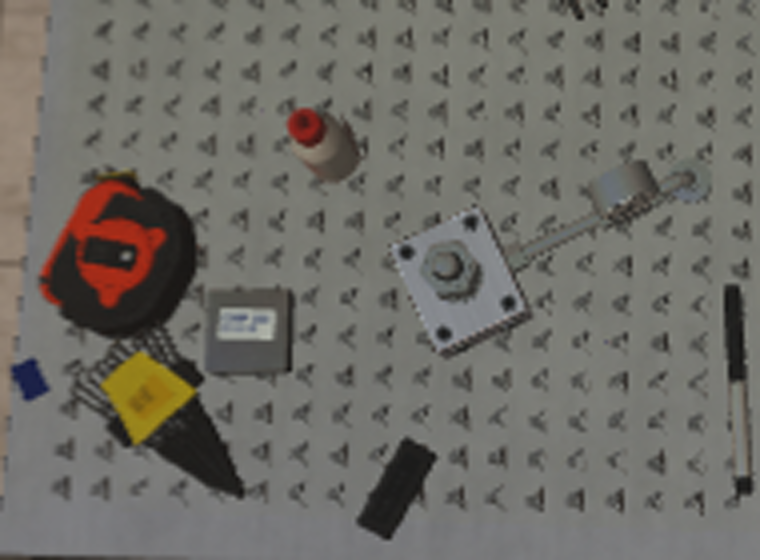

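View pics/c2.png

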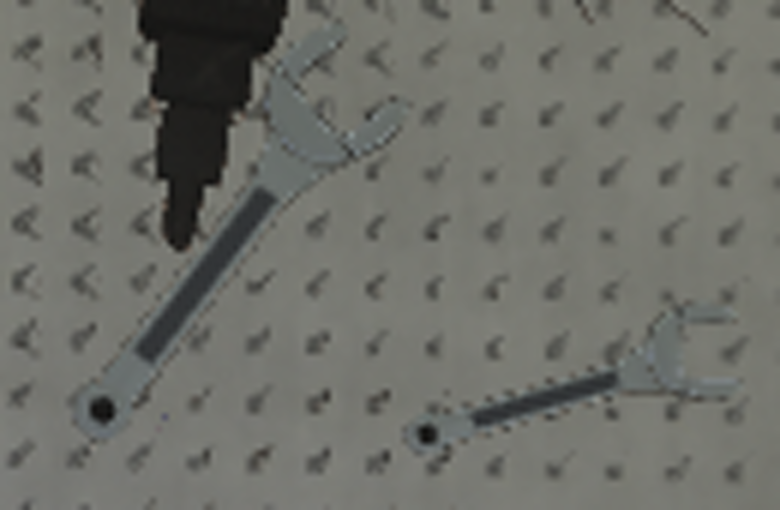

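```bash
cat > fit.py <<'E'
from h import *
from scipy.optimize import minimize
from scipy.ndimage import map_coordinates
def rot(p,yaw):
    c,s=np.cos(yaw),np.sin(yaw); return np.c_[p[:,0]*c-p[:,1]*s,p[:,0]*s+p[:,1]*c,p[:,2]]
def seg(a,b,n=40): t=np.linspace(0,1,n)[:,None]; return np.array(a)*(1-t)+np.array(b)*t
def wrench():
    a=np.radians(195);d=np.array([np.cos(a),np.sin(a),0]);n=np.array([-d[1],d[0],0]);z=np.array([0,0,.010])
    L=[seg(d*.045+s*n*.0092+z,d*.178+s*n*.0092+z,80) for s in(1,-1)]
    L+=[seg([-.01,s*.0168,.011],[.010,s*.0168,.011],15) for s in(1,-1)]
    th=np.linspace(-1.3,1.3,25);L.append(np.array([d*(.178+.012*np.cos(t))+n*.012*np.sin(t)+z for t in th]))
    return np.vstack(L)
def nut(z=.0715):
    c=[[.01848*np.cos(np.radians(30+60*k)),.01848*np.sin(np.radians(30+60*k)),z] for k in range(7)]
    return np.vstack([seg(c[k],c[k+1],20) for k in range(6)])
def grad(im):
    g=cv2.GaussianBlur(im,(0,0),.8).astype(np.float32)
    m=sum(np.hypot(cv2.Sobel(g[...,k],-1,1,0),cv2.Sobel(g[...,k],-1,0,1)) for k in range(3));return np.minimum(m,np.percentile(m,97))
def place(M,p): return rot(M,p[2])+[p[0],p[1],0]
def fit(M,p0,ims,steps=(.003,.003,.06)):
    G={n:grad(i) for n,i in ims.items()}
    f=lambda p:-sum(map_coordinates(G[n],proj(n,place(M,p))[:,::-1].T,order=1).mean() for n in G)
    best=min((minimize(f,np.array(p0)+np.array(steps)*r,method="Nelder-Mead",options=dict(initial_simplex=np.array(p0)+np.array(steps)*(r+np.vstack([np.zeros(3),np.eye(3)])))) for r in np.random.default_rng(0).uniform(-1.5,1.5,(12,3))),key=lambda o:o.fun)
    return best.x,best.fun
def draw(im,n,P,u,v,w,h,s):
    c=crop(im,u,v,w,h,s)
    for q in (proj(n,P)-[u,v]+.5)*s: cv2.circle(c,tuple(int(x) for x in q),1,(0,0,255),-1)
    return c
E
python3 - <<'E'
from fit import *
T=cv2.imread("pics/top0.png");S=cv2.imread("pics/side0.png")
m=onz("top",(322.8,180.7),.011);e=onz("top",(273.7,241.3),.005)
y=np.arctan2(*(m-e)[[1,0]])-np.radians(15)
o=m-.015*np.array([np.cos(y),np.sin(y),0]);print("guess",o,np.degrees(y),np.linalg.norm((o-e)[:2]))
n0=onz("top",(173,197.5),.0715);print("nut0",n0)
out={}
for nm,M,p0 in(("w",wrench(),[o[0],o[1],y]),("n",nut(),[n0[0],n0[1],0.])):
  for ims in({"top":T},{"side":S},{"top":T,"side":S}):
    p,fv=fit(M,p0,ims,(.003,.003,.06 if nm=="w" else .5));print(nm,list(ims),p[:2].round(4),np.degrees(p[2]).round(1),round(fv,1)); out[nm]=p
W=place(wrench(),out["w"]);N=place(nut(),out["n"])
uw=proj("side",W).mean(0).astype(int);un=proj("side",N).mean(0).astype(int)
a=np.hstack([draw(T,"top",W,262,170,80,75,5),draw(S,"side",W,uw[0]-40,uw[1]-37,80,75,5)])
b=np.hstack([draw(T,"top",N,153,180,40,22,10),draw(S,"side",N,un[0]-20,un[1]-11,40,22,10)])
cv2.imwrite("pics/fit.png",np.vstack([a,b]))
E
```

```text
guess [ 0.55621255 -0.20734846  0.011     ] -53.17262752693975 0.1886722403192312
nut0 [0.50117931 0.15814859 0.0715    ]
w ['top'] [ 0.5627 -0.2064] -51.9 -243.9Traceback (most recent call last):
  File "<stdin>", line 10, in <module>
  File "fit.py", line 23, in fit
    best=min((minimize(f,np.array(p0)+np.array(steps)*r,method="Nelder-Mead",options=dict(initial_simplex=np.array(p0)+np.array(steps)*(r+np.vstack([np.zeros(3),np.eye(3)])))) for r in np.random.default_rng(0).uniform(-1.5,1.5,(12,3))),key=lambda o:o.fun)
  File "fit.py", line 23, in <genexpr>
    best=min((minimize(f,np.array(p0)+np.array(steps)*r,method="Nelder-Mead",options=dict(initial_simplex=np.array(p0)+np.array(steps)*(r+np.vstack([np.zeros(3),np.eye(3)])))) for r in np.random.default_rng(0).uniform(-1.5,1.5,(12,3))),key=lambda o:o.fun)
              ~~~~~~~~^^^^^^^^^^^^^^^^^^^^^^^^^^^^^^^^^^^^^^^^^^^^^^^^^^^^^^^^^^^^^^^^^^^^^^^^^^^^^^^^^^^^^^^^^^^^^^^^^^^^^^^^^^^^^^^^^^^^^^^^^^^^^^^^^^^^^^^^^^^^^^^^^^^^^^^^^
    res = _minimize_neldermead(fun, x0, args, callback, bounds=bounds,
                               **options)
    fxr = func(xr)
    fx = function(np.copy(x), *(wrapper_args + args))
  File "fit.py", line 22, in <lambda>
    f=lambda p:-sum(map_coordinates(G[n],proj(n,place(M,p))[:,::-1].T,order=1).mean() for n in G)
                ~~~^^^^^^^^^^^^^^^^^^^^^^^^^^^^^^^^^^^^^^^^^^^^^^^^^^^^^^^^^^^^^^^^^^^^^^^^^^^^^^
  File "fit.py", line 22, in <genexpr>
    f=lambda p:-sum(map_coordinates(G[n],proj(n,place(M,p))[:,::-1].T,order=1).mean() for n in G)
                                         ~~~~^^^^^^^^^^^^^^
  File "h.py", line 12, in proj
    K,d,E=cam(n); P=np.atleast_2d(P); C=(P@E[:3,:3].T+E[:3,3])@F
          ~~~^^^
  File "h.py", line 4, in cam
    c=get_calibration(n); return np.array(c["K"]),np.array(c["dist"]),np.array(c["extrinsics"])
ValueError: time passes only in moves, steps and waits
```

```bash
sed -i 's/^def cam/import functools\n@functools.cache\ndef cam/' h.py
python3 - <<'E'
from fit import *
T=cv2.imread("pics/top0.png");S=cv2.imread("pics/side0.png")
o=[.560,-.207,np.radians(-53)];n0=[.501,.158,0.]
out={}
for nm,M,p0 in(("w",wrench(),o),("n",nut(),n0)):
  for ims in({"top":T},{"side":S},{"top":T,"side":S}):
    p,fv=fit(M,p0,ims,(.003,.003,.06 if nm=="w" else .5));print(nm,list(ims),p[:2].round(4),np.degrees(p[2]).round(1),round(fv,1)); out[nm]=p
W=place(wrench(),out["w"]);N=place(nut(),out["n"])
uw=proj("side",W).mean(0).astype(int);un=proj("side",N).mean(0).astype(int)
a=np.hstack([draw(T,"top",W,262,170,80,75,5),draw(S,"side",W,uw[0]-40,uw[1]-37,80,75,5)])
b=np.hstack([draw(T,"top",N,153,180,40,22,10),draw(S,"side",N,un[0]-20,un[1]-11,40,22,10)])
cv2.imwrite("pics/fit.png",np.vstack([a,b]))
E
```

```text
w ['top'] [ 0.5627 -0.2064] -51.9 -243.9
w ['side'] [ 0.5658 -0.1905] -49.2 -319.3
w ['top', 'side'] [ 0.5688 -0.1921] -49.0 -570.3
n ['top'] [0.4985 0.1567] 61.3 -366.0
n ['side'] [0.4961 0.159 ] 69.1 -260.3
n ['top', 'side'] [0.4985 0.1572] -58.7 -610.5
```

View pics/fit.png

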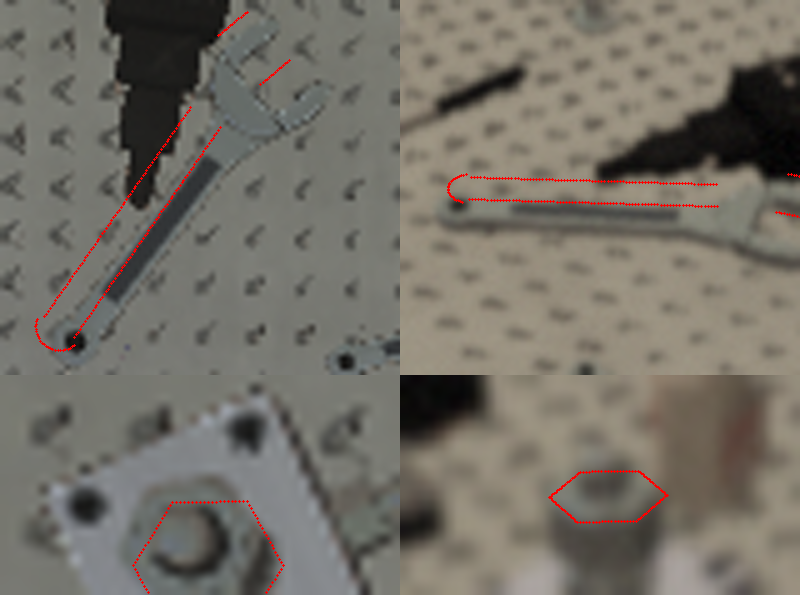

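Run:
```python
from fit import *
T=cv2.imread("pics/top0.png");S=cv2.imread("pics/side0.png")
P=lambda u,v,z,o=(260,170),s=6:onz("top",(o[0]+(u-.5)/s,o[1]+(v-.5)/s),z)
h,a,b=P(102,409,.010),P(147,357,.010),P(265,193,.010);e=P(84,430,.005)
d=(b-h)/np.linalg.norm(b-h);print("hole",h,"dir",np.degrees(np.arctan2(d[1],d[0])),np.degrees(np.arctan2(*(b-a)[[1,0]])),"end",e, (e-h)@d)
t=[P(345,28,.011),P(410,100,.011)];print("tips",t,np.linalg.norm(t[0]-t[1]))
yaw=np.arctan2(d[1],d[0])-np.radians(15)
o=h+d*((e-h)@d+.19);o2=(t[0]+t[1])/2-.015*np.array([np.cos(yaw),np.sin(yaw),0]);print("origin",o,o2,np.degrees(yaw))
Q=lambda u,v,z:P(u,v,z,(60,130),4)
c=[Q(*q,.034) for q in((472,207),(392,250),(440,357),(528,312))]
print("block",np.mean(c,0),[np.linalg.norm(c[i]-c[i-1]).round(3) for i in range(4)],np.degrees(np.arctan2(*(c[0]-c[1])[[1,0]])))
print("stub",Q(447,263,.086),"hex",Q(447,267,.0715))
m=np.mean(c,0);N=place(nut(),[*Q(447,263,.086)[:2],0])
# hex gradient fit for yaw around small position window
W=place(wrench(),[o[0],o[1],yaw])
for nm,ims in(("t",{"top":T}),("s",{"side":S})):
    for p0 in(Q(447,265,.08),):
        p,fv=fit(nut(),[p0[0],p0[1],0],ims,(.001,.001,.5));print(nm,p[:2],np.degrees(p[2])%60,fv)
un=proj("side",N).mean(0).astype(int);uw=proj("side",W).mean(0).astype(int)
A=np.hstack([draw(T,"top",W,262,165,80,75,5),draw(S,"side",W,uw[0]-40,uw[1]-37,80,75,5)])
B=np.hstack([crop(T,153,182,40,30,10)[:225],crop(S,un[0]-20,un[1]-11,40,22,10)[:225]][:1]+[cv2.copyMakeBorder(crop(S,un[0]-20,un[1]-11,40,22,10),0,5,0,0,0)])
cv2.imwrite("pics/fit2.png",np.vstack([A,crop(T,155,182,40,28,20)[:0+1].repeat(0,0)]) if 0 else np.vstack([A,np.hstack([crop(T,160,185,25,22,10),crop(T,160,185,25,22,10)*0,crop(S,un[0]-15,un[1]-11,30,22,10)])]))
print(un,uw)
```

```text
hole [ 0.41339243 -0.1016506   0.01      ] dir -36.186727476564485 -34.92030131567589 end [ 0.40480989 -0.09437977  0.005     ] -0.011219781167360091
tips [array([ 0.58125823, -0.20548417,  0.011     ]), array([ 0.5498575 , -0.23333474,  0.011     ])] 0.04197213476842367
origin [ 0.55768543 -0.20720579  0.01      ] [ 0.5561561  -0.20772156  0.011     ] -51.186727476564485
block [0.50133718 0.16064196 0.034     ] [np.float64(0.078), np.float64(0.058), np.float64(0.076), np.float64(0.062)] -59.604749462472036
stub [0.50305259 0.15930671 0.086     ] hex [0.50329513 0.16165651 0.0715    ]
t [0.49850034 0.15672123] 1.2526366925503112 -365.97869873046875
s [0.49606442 0.15901787] 9.060988514194037 -260.29278564453125
[219 169] [263 240]
```

View pics/fit2.png

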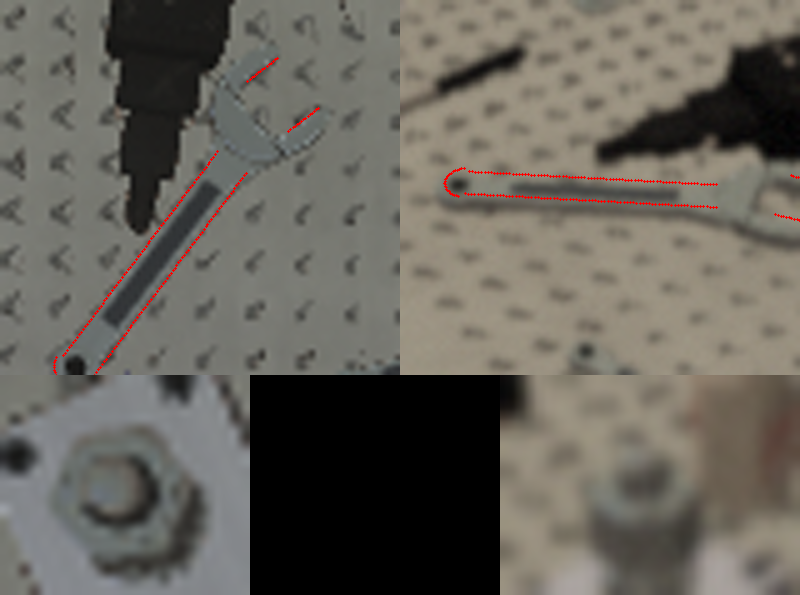

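Candidates: large wrench (jaw ≈ px (318,190), length ≈190 mm, gap ≈34 mm), small wrench (px (370,230), ≈132 mm, gap ≈26 mm). The large one fits, and its model overlay matches in the crop. Manifold at px (172,197) is the only one. The nut axis is ≈(0.502, 0.1605), hex yaw ≈7° (mod 60). Moving above the nut.

Emit:
{"api": "drive_tool", "payload": {"jaw": [0, 0, 0, 0, 0, 0, 0, 0, 0, 0], "travel": [[2.7, -5.3, 0], [5.5, -10.6, 0], [8.2, -15.9, -0.5], [11, -21.2, -1], [13.8, -26.5, -1.5], [16.5, -31.8, -2], [19.3, -37.1, -2.6], [22.1, -42.5, -2.6], [22.1, -42.5, -2.6], [22.1, -42.5, -2.6]], "dr": [[0, 0, 0.01], [0, 0, 0.02], [0, 0, 0.03], [0, 0, 0.045], [0, 0, 0.045], [0, 0, 0.045], [0, 0, 0.045], [0, 0, 0.045], [0, 0, 0.045], [0, 0, 0.045]], "grip_force": 15}}

```text
t: 1.35
tcp_pos: [0.5019, 0.1614, 0.1607]
orientation: [-0.628, -3.077, -0.001]
wrist_force: [0.2, 0.0, -0.9]
finger_gap: 0.0873
grasp_force: 0.0
```

```bash
cat > st.py <<'E'
from h import *
from scipy.spatial.transform import Rotation as R
s=read_state();M=R.from_rotvec(s["orientation"]).as_matrix()
print("t",s["t"],"tcp",np.round(s["tcp_pos"],4),"yaw_y",np.degrees(np.arctan2(M[1,1],M[0,1])).round(2),"z",M[:,2].round(3),"gap",s["finger_gap"],"gf",s["grasp_force"],"F",np.round(s["wrist_force"],2),"T",np.round(s["torque"],3),"q",np.round(s["q"],2))
E
python3 st.py
python3 - <<'E'
from h import *
cv2.imwrite("pics/over.png",np.hstack([crop(get_image("top"),120,150,100,100,4),crop(get_image("side"),170,110,100,100,4)]))
E
```

```text
t 1.35 tcp [0.5019 0.1614 0.1607] yaw_y 66.91 z [-0.001  0.001 -1.   ] gap 0.08726463929102397 gf 0.0 F [ 0.22  0.05 -0.85] T [ 0.035  0.021 -0.039] q [-0.6   0.07  0.26  1.8  -0.02  1.27  0.82]
```

View pics/over.png

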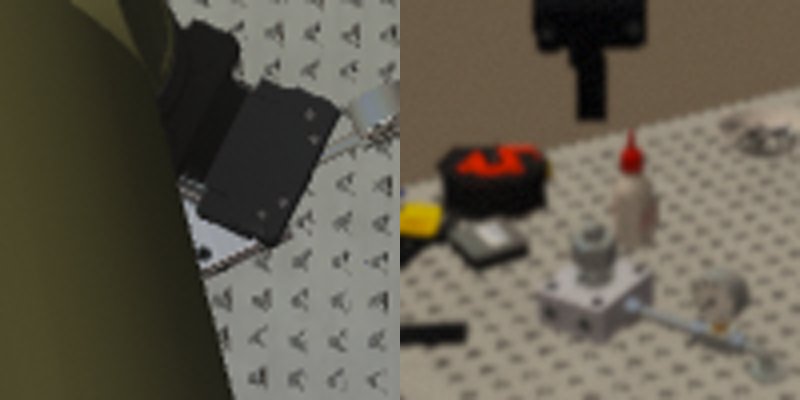

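Side view: fingertips at (317,139) sit straight above the stub at (319,169). Descending and closing.

Emit:
{"api": "drive_tool", "payload": {"jaw": [0, 0, 0, 0, 0.5, 0.7, 0.8, 0.8, 0.8], "travel": [[0, -0.05, -4], [0, -0.05, -8], [0, -0.05, -11.4], [0, -0.05, -11.4], [0, -0.05, -11.4], [0, -0.05, -11.4], [0, -0.05, -11.4], [0, -0.05, -11.4], [0, -0.05, -11.4]], "dr": [[0, 0, 0], [0, 0, 0], [0, 0, 0], [0, 0, 0], [0, 0, 0], [0, 0, 0], [0, 0, 0], [0, 0, 0], [0, 0, 0]], "grip_force": 12}}

```text
t: 2.58
tcp_pos: [0.5026, 0.1604, 0.0473]
orientation: [0.629, 3.078, 0.0]
wrist_force: [-0.1, -0.8, 0.2]
finger_gap: 0.0452
grasp_force: 0.0
```

```bash
python3 st.py
```

```text
t 2.575 tcp [0.5026 0.1604 0.0473] yaw_y 66.92 z [ 0.  0. -1.] gap 0.045178959283602535 gf 0.0 F [-0.11 -0.81  0.16] T [ 0.004 -0.027 -0.043] q [-0.59  0.18  0.26  1.93 -0.05  1.04  0.85]
```

Emit:
{"api": "drive_tool", "payload": {"jaw": [0.8, 0.8, 0.8, 0.8], "travel": [[0, 0, 0], [0, 0, 0], [0, 0, 0], [0, 0, 0]], "dr": [[0, 0, 0], [0, 0, 0], [0, 0, 0], [0, 0, 0]]}}

```text
t: 3.08
tcp_pos: [0.5029, 0.1616, 0.0472]
orientation: [0.628, 3.077, 0.003]
wrist_force: [2.5, 3.6, -2.1]
finger_gap: 0.0181
grasp_force: 1.9
```

```bash
python3 st.py
```

```text
t 3.075 tcp [0.5029 0.1616 0.0472] yaw_y 66.95 z [ 0.001  0.002 -1.   ] gap 0.01813619101893051 gf 1.8676548823714256 F [ 2.54  3.55 -2.13] T [ 0.775 -0.407  0.024] q [-0.59  0.18  0.26  1.93 -0.05  1.04  0.85]
```

Run:
```python
from h import *
S=get_image("side");p=read_state()["tcp_pos"];u=proj("side",p)[0];print(u, proj("side",[.502,.1605,.06]))
x,y=int(u[0])-30,int(u[1])-45
cv2.imwrite("pics/grip.png",np.hstack([crop(S,x,y,60,75,8)[:600],crop(get_image("top"),130,150,75,75,4)[:600].repeat(2,0)[:600]])[:, :800])
```

```text
[219.28062214 175.29386363] [[219.00035079 172.06937571]]
```

View pics/grip.png

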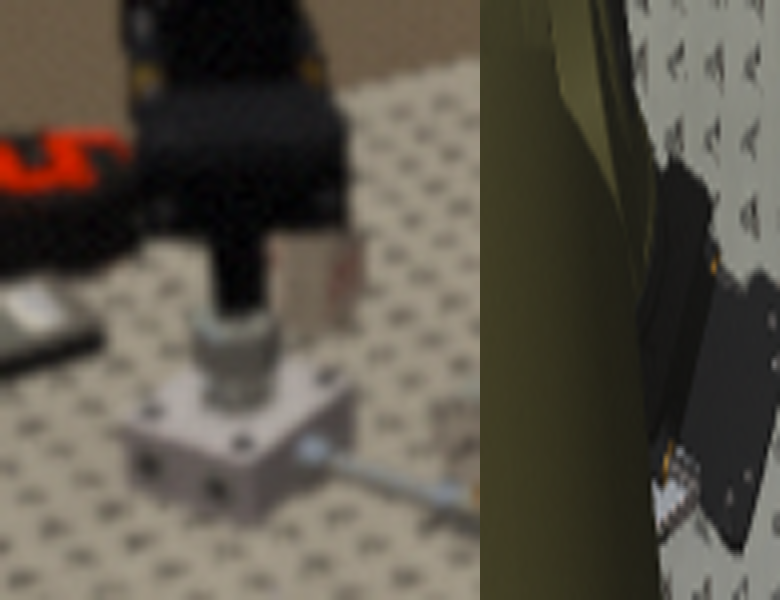

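Run:
```python
from h import *
print("pinch_z",pinch_z)
d=np.array([.3915,.92,0])
for c,zs,off in(([.5019,.1614],(.1607,.1707,.1807,.1907),.05),([.5029,.1616],(.047,.06,.072),.012)):
    for z in zs: print(z,proj("side",np.array([[*c,z]])-off*d).round(1),proj("side",np.array([[*c,z]])+off*d).round(1))
print(proj("side",[[.502,.1605,.071],[.502,.1605,.086],[.502,.1605,.034]]))
```

```text
pinch_z 0.0187
0.1607 [[218.7 150.6]] [[216.3 136.4]]
0.1707 [[218.5 147.6]] [[216.1 133.4]]
0.1807 [[218.4 144.5]] [[216.  130.5]]
0.1907 [[218.2 141.3]] [[215.8 127.5]]
0.047 [[219.6 177.3]] [[219.  173.5]]
0.06 [[219.4 173.7]] [[218.8 170. ]]
0.072 [[219.2 170.4]] [[218.6 166.7]]
[[218.85287099 169.05986871]
 [218.64935309 164.90755898]
 [219.34313753 179.06606519]]
```

The picture shows the fingertips on the stub, just above the nut (tip row 169, nut top row 169). So the real tip is about 25 mm above the reported TCP. I'll open, lower carefully and try again.

Emit:
{"api": "drive_tool", "payload": {"jaw": [0.35, 0.35, 0.35, 0.35, 0.35, 0.35, 0.35], "travel": [[0, 0, 0], [0, 0, 0], [0, 0, 0], [0, 0, -0.4], [0, 0, -0.8], [0, 0, -1.2], [0, 0, -1.2]], "dr": [[0, 0, 0], [0, 0, 0], [0, 0, 0], [0, 0, 0], [0, 0, 0], [0, 0, 0], [0, 0, 0]]}}

```text
t: 4.05
tcp_pos: [0.502, 0.1602, 0.0346]
orientation: [-0.628, -3.077, 0.001]
wrist_force: [-0.0, 0.2, 0.1]
finger_gap: 0.0563
grasp_force: 0.0
```

```bash
python3 st.py
python3 - <<'E'
from h import *
S=get_image("side");cv2.imwrite("pics/low.png",crop(S,180,120,75,75,8))
E
```

```text
t 4.05 tcp [0.502  0.1602 0.0346] yaw_y 66.92 z [-0.001 -0.    -1.   ] gap 0.05626400933152255 gf 0.0 F [-0.03  0.16  0.14] T [-0.055 -0.047  0.04 ] q [-0.59  0.19  0.26  1.94 -0.06  1.02  0.86]
```

View pics/low.png

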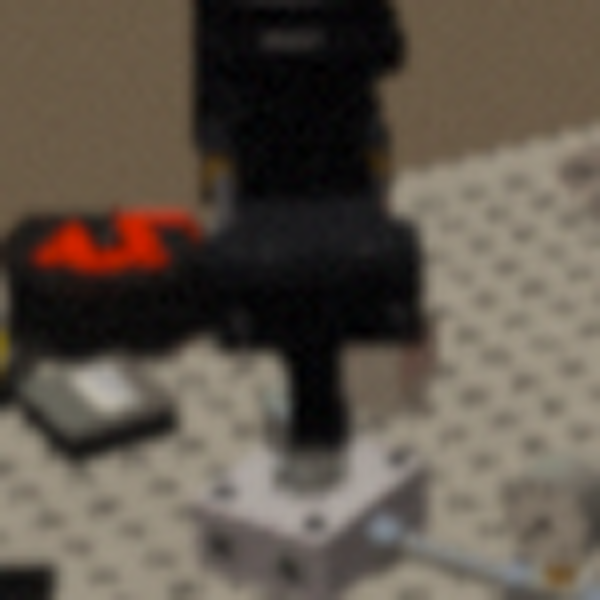

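Finger now covers the nut's upper half (tip row ≈176). Lowering another 12 mm, then closing.

Emit:
{"api": "drive_tool", "payload": {"jaw": [0.35, 0.35, 0.35, 0.7, 0.7, 0.7, 0.7, 0.7, 0.7], "travel": [[0, 0, -0.5], [0, 0, -1.0], [0, 0, -1.2], [0, 0, -1.2], [0, 0, -1.2], [0, 0, -1.2], [0, 0, -1.2], [0, 0, -1.2], [0, 0, -1.2]], "dr": [[0, 0, 0], [0, 0, 0], [0, 0, 0], [0, 0, 0], [0, 0, 0], [0, 0, 0], [0, 0, 0], [0, 0, 0], [0, 0, 0]]}}

```text
t: 5.22
tcp_pos: [0.5036, 0.1626, 0.0235]
orientation: [0.626, 3.076, 0.005]
wrist_force: [1.5, 5.1, -1.9]
finger_gap: 0.0324
grasp_force: 11.9
```

```bash
python3 st.py
```

```text
t 5.225 tcp [0.5036 0.1626 0.0235] yaw_y 66.99 z [ 0.003  0.003 -1.   ] gap 0.032369075212302374 gf 11.887697484344244 F [ 1.47  5.14 -1.88] T [ 0.911 -0.579  0.011] q [-0.59  0.21  0.25  1.95 -0.06  0.99  0.86]
```

Emit:
{"api": "drive_tool", "payload": {"jaw": [0.7, 0.7, 0.7, 0.7, 0.7, 0.7], "travel": [[0.12, 0.27, 0], [0.12, 0.27, 0], [0.12, 0.27, 0], [0.12, 0.27, 0], [0.12, 0.27, 0], [0.12, 0.27, 0]], "dr": [[0, 0, 0], [0, 0, -0.12], [0, 0, -0.24], [0, 0, -0.36], [0, 0, -0.48], [0, 0, -0.48]]}}

```text
t: 5.98
tcp_pos: [0.503, 0.1622, 0.0231]
orientation: [-1.341, -2.84, 0.003]
wrist_force: [-2.9, -1.9, 3.0]
finger_gap: 0.0324
grasp_force: 11.9
```

```bash
python3 st.py
```

```text
t 5.975 tcp [0.503  0.1622 0.0231] yaw_y 39.45 z [-0.002 -0.001 -1.   ] gap 0.03235004242767689 gf 11.853022165596485 F [-2.92 -1.92  3.01] T [-0.56   0.619 -0.064] q [-0.64  0.21  0.31  1.95 -0.08  1.    0.39]
```

Emit:
{"api": "drive_tool", "payload": {"jaw": [0.7, 0.7, 0.7, 0.7, 0.7, 0.7, 0.7, 0.7], "travel": [[-0.1, -0.08, 0], [-0.1, -0.08, 0], [-0.1, -0.08, 0], [-0.1, -0.08, 0], [-0.1, -0.08, 0], [-0.1, -0.08, 0], [-0.1, -0.08, 0], [-0.1, -0.08, 0]], "dr": [[0, 0, -0.15], [0, 0, -0.3], [0, 0, -0.45], [0, 0, -0.6], [0, 0, -0.75], [0, 0, -0.9], [0, 0, -1.05], [0, 0, -1.05]]}}

```text
t: 6.98
tcp_pos: [0.5013, 0.1621, 0.0228]
orientation: [-2.581, -1.789, 0.004]
wrist_force: [-5.2, -1.5, 3.4]
finger_gap: 0.0321
grasp_force: 11.9
```

```bash
python3 st.py
```

```text
t 6.975 tcp [0.5013 0.1621 0.0228] yaw_y -20.55 z [-0.003 -0.001 -1.   ] gap 0.032063767041980294 gf 11.850702250376344 F [-5.24 -1.54  3.45] T [-0.351  1.157 -0.017] q [-0.75  0.22  0.43  1.95 -0.11  1.   -0.63]
```

Emit:
{"api": "drive_tool", "payload": {"jaw": [0.7, 0.7, 0.7, 0.7, 0.7, 0.7, 0.7], "travel": [[-0.2, 0, 0], [-0.2, 0, 0], [-0.2, 0, 0], [-0.2, 0, 0], [-0.2, 0, 0], [-0.2, 0, 0], [-0.2, 0, 0]], "dr": [[0, 0, -0.1], [0, 0, -0.2], [0, 0, -0.3], [0, 0, -0.4], [0, 0, -0.5], [0, 0, -0.6], [0, 0, -0.6]]}}

```text
t: 7.85
tcp_pos: [0.4999, 0.162, 0.0226]
orientation: [2.994, 0.949, -0.003]
wrist_force: [-3.7, -1.4, 0.8]
finger_gap: 0.0354
grasp_force: 12.0
```

```bash
python3 st.py
```

```text
t 7.85 tcp [0.4999 0.162  0.0226] yaw_y -54.82 z [-0.001 -0.001 -1.   ] gap 0.03542852908595773 gf 12.000659415498376 F [-3.68 -1.44  0.82] T [-0.379  0.879  0.205] q [-0.82  0.22  0.5   1.96 -0.13  0.99 -1.21]
```

Emit:
{"api": "drive_tool", "payload": {"jaw": [0.7, 0.7, 0.7, 0.7, 0.7], "travel": [[-0.15, -0.05, 0], [-0.15, -0.05, 0], [-0.15, -0.05, 0], [-0.15, -0.05, 0], [-0.15, -0.05, 0]], "dr": [[0, 0, 0.1], [0, 0, 0.2], [0, 0, 0.23], [0, 0, 0.23], [0, 0, 0.23]]}}

```text
t: 8.48
tcp_pos: [0.4999, 0.1615, 0.0231]
orientation: [2.869, 1.278, 0.002]
wrist_force: [2.9, -2.3, -3.5]
finger_gap: 0.0336
grasp_force: 12.0
```

```bash
python3 st.py
```

```text
t 8.475 tcp [0.4999 0.1615 0.0231] yaw_y -41.96 z [ 0.001 -0.    -1.   ] gap 0.0335960203070401 gf 11.999015724286437 F [ 2.91 -2.26 -3.53] T [-0.461 -0.393 -0.056] q [-0.79  0.21  0.48  1.96 -0.12  0.99 -1.  ]
```

Emit:
{"api": "drive_tool", "payload": {"jaw": [0.7, 0.7, 0.7], "travel": [[0.1, -0.1, 0], [0.1, -0.1, 0], [0.1, -0.1, 0]], "dr": [[0, 0, 0.08], [0, 0, 0.08], [0, 0, 0.08]]}}

```text
t: 8.85
tcp_pos: [0.4996, 0.1606, 0.0229]
orientation: [2.816, 1.392, -0.002]
wrist_force: [-0.7, -2.3, -0.5]
finger_gap: 0.0325
grasp_force: 12.0
```

```bash
python3 st.py
```

```text
t 8.85 tcp [0.4996 0.1606 0.0229] yaw_y -37.41 z [-0.001 -0.001 -1.   ] gap 0.032522548192375704 gf 11.97419487289153 F [-0.74 -2.27 -0.52] T [-0.575  0.359  0.061] q [-0.78  0.21  0.47  1.96 -0.11  0.99 -0.92]
```

Emit:
{"api": "drive_tool", "payload": {"jaw": [0.7, 0.7, 0.7], "travel": [[0, -0.1, 0], [0, -0.1, 0], [0, -0.1, 0]], "dr": [[0, 0, 0.04], [0, 0, 0.04], [0, 0, 0.04]]}}

```text
t: 9.22
tcp_pos: [0.4998, 0.1605, 0.023]
orientation: [-2.787, -1.448, 0.0]
wrist_force: [-1.2, 0.9, -2.4]
finger_gap: 0.0322
grasp_force: 11.8
```

```bash
python3 st.py
```

```text
t 9.225 tcp [0.4998 0.1605 0.023 ] yaw_y -35.1 z [-0.     0.001 -1.   ] gap 0.032179949654633874 gf 11.84935200959444 F [-1.21  0.86 -2.39] T [ 0.114  0.422 -0.087] q [-0.78  0.21  0.46  1.96 -0.11  0.99 -0.88]
```

Nut is finger-tight (torque 0.2 N m with the flats slipping in the pads, then squared up). Flats are at yaw ≈ -35.5° mod 60, and the axis from the four grips is (0.5018, 0.1634). Now fetching the wrench.

Emit:
{"api": "drive_tool", "payload": {"jaw": [0.4, 0.4, 0.4, 0.4, 0.4, 0.4, 0.4, 0.4, 0.4, 0.4, 0.4, 0.4], "travel": [[0, 0, 0], [0, 0, 0], [0, 0, 5], [0, 0, 10], [-0.5, -4, 10], [-1, -8, 10], [-1.5, -12, 10], [-2, -16, 10], [-2.5, -20, 10], [-3, -24, 10], [-3.5, -27, 10], [-3.8, -29.7, 10]], "dr": [[0, 0, 0], [0, 0, 0], [0, 0, 0], [0, 0, -0.15], [0, 0, -0.33], [0, 0, -0.51], [0, 0, -0.69], [0, 0, -0.87], [0, 0, -1.05], [0, 0, -1.23], [0, 0, -1.41], [0, 0, -1.59]]}}

```text
t: 10.72
tcp_pos: [0.4623, -0.1388, 0.1236]
orientation: [-2.982, 0.986, -0.002]
wrist_force: [0.8, -0.6, -0.6]
finger_gap: 0.052
grasp_force: 0.0
```

Emit:
{"api": "drive_tool", "payload": {"jaw": [0.4, 0.4, 0.4, 0.4, 0.4], "travel": [[0, 0, 0], [0, 0, -4], [0, 0, -8], [0, 0, -10], [0, 0, -10]], "dr": [[0, 0, 0], [0, 0, 0], [0, 0, 0], [0, 0, 0], [0, 0, 0]]}}

```text
t: 11.35
tcp_pos: [0.461, -0.1361, 0.0219]
orientation: [2.987, -0.971, -0.005]
wrist_force: [0.7, -0.1, 0.3]
finger_gap: 0.0524
grasp_force: 0.0
```

```bash
python3 st.py
python3 - <<'E'
from h import *
S=get_image("side");T=get_image("top")
p=read_state()["tcp_pos"]+np.array([0,0,.026]);u=proj("side",p)[0];v=proj("top",p)[0];print(u,v)
im=np.hstack([crop(S,int(u[0])-45,int(u[1])-50,90,80,5)[:400],crop(T,int(v[0])-35,int(v[1])-40,70,80,5)]);cv2.imwrite("pics/pick.png",im)
print(int(u[0])-45,int(u[1])-50,int(v[0])-35,int(v[1])-40)
E
```

```text
t 11.35 tcp [ 0.461  -0.1361  0.0219] yaw_y -126.02 z [-0.003 -0.    -1.   ] gap 0.05243857080149357 gf 0.0 F [ 0.67 -0.07  0.27] T [ 0.049  0.19  -0.064] q [-0.5   0.14  0.79  2.07 -0.12  0.98 -1.85]
[258.65202227 228.24955437] [292.2020953  216.75426051]
213 178 257 176
```

View pics/pick.png

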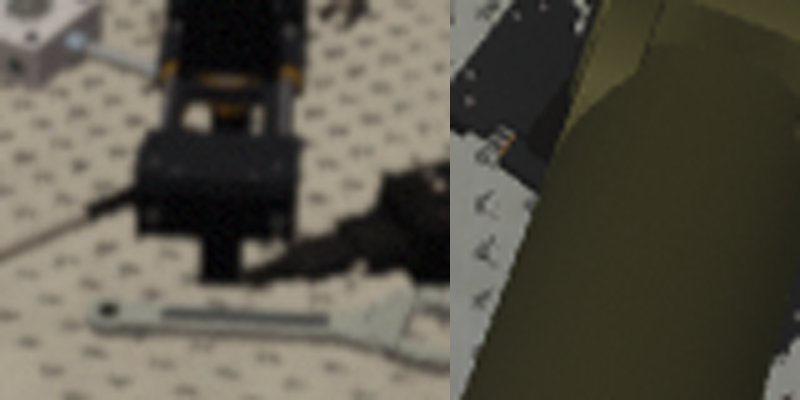

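Run:
```python
from h import *
def tri(a,b):
    (o1,r1),(o2,r2)=ray("top",a),ray("side",b);A=np.c_[r1,-r2];t=np.linalg.lstsq(A,o2-o1,rcond=None)[0];p,q=o1+r1*t[0],o2+r2*t[1];return (p+q)/2,np.linalg.norm(p-q)
print("device tip",tri((289.7,210.8),(262.5,232.5)))
side=lambda u,v:(213+(u-.5)/5,178+(v-.5)/5)
print("hole",tri((277,238.2),side(108,310)))
# strip ends
print("strip",tri((260+146.5/6,170+356.5/6),side(162,314)),tri((260+264.5/6,170+192.5/6),side(328,321)))
p=read_state()["tcp_pos"];d=np.array([-.588,-.809,0])
for z in(.02,.03,.04,.048,.055): print(z,proj("side",[*p[:2],z]+d*.035).round(1),proj("side",[*p[:2],z]+d*.041).round(1))
print("obs tip",side(220,282))
```

```text
device tip (array([ 0.4804588 , -0.13187171,  0.0252726 ]), np.float64(0.0029659210732330315))
hole (array([ 0.41175452, -0.10132521,  0.00785977]), np.float64(0.003375912108849705))
strip (array([ 0.43442478, -0.11990333,  0.00853407]), np.float64(0.0036621638546461862)) (array([ 0.50677898, -0.17025082,  0.00807017]), np.float64(0.0031143845512258597))
0.02 [[257.6 245.8]] [[257.5 247.4]]
0.03 [[257.7 242.8]] [[257.5 244.4]]
0.04 [[257.7 239.8]] [[257.6 241.4]]
0.048 [[257.8 237.4]] [[257.6 238.9]]
0.055 [[257.8 235.3]] [[257.7 236.8]]
obs tip (256.9, 234.3)
```

Emit:
{"api": "drive_tool", "payload": {"jaw": [0.4, 0.4, 0.4, 0.4, 0.4, 0.4, 0.4], "travel": [[-0.8, 0.3, 0], [-0.8, 0.3, 0], [-0.8, 0.3, -1.5], [-0.8, 0.3, -3], [-0.8, 0.3, -3.9], [-0.8, 0.3, -4.3], [-0.8, 0.3, -4.3]], "dr": [[0, 0, 0], [0, 0, 0], [0, 0, 0], [0, 0, 0], [0, 0, 0], [0, 0, 0], [0, 0, 0]]}}

```text
t: 12.32
tcp_pos: [0.4539, -0.1344, -0.0203]
orientation: [2.986, -0.975, -0.001]
wrist_force: [0.6, 0.2, -0.2]
finger_gap: 0.0518
grasp_force: 0.0
```

```bash
python3 st.py
```

```text
t 12.325 tcp [ 0.4539 -0.1344 -0.0203] yaw_y -126.18 z [-0.001 -0.    -1.   ] gap 0.05183575025177838 gf 0.0 F [ 0.59  0.19 -0.23] T [ 0.013  0.179 -0.048] q [-0.48  0.2   0.77  2.12 -0.18  0.89 -1.8 ]
```

Emit:
{"api": "drive_tool", "payload": {"jaw": [0.4, 0.4, 0.4, 0.4], "travel": [[0, 0, -0.2], [0, 0, -0.4], [0, 0, -0.6], [0, 0, -0.6]], "dr": [[0, 0, 0], [0, 0, 0], [0, 0, 0], [0, 0, 0]]}}

```text
t: 12.82
tcp_pos: [0.4541, -0.1341, -0.026]
orientation: [2.986, -0.975, -0.0]
wrist_force: [-0.9, 0.9, 0.1]
finger_gap: 0.0524
grasp_force: 0.0
```

```bash
python3 st.py
```

```text
t 12.825 tcp [ 0.4541 -0.1341 -0.026 ] yaw_y -126.16 z [-0. -0. -1.] gap 0.052404830129687385 gf 0.0 F [-0.91  0.9   0.1 ] T [ 0.039  0.225 -0.009] q [-0.48  0.22  0.77  2.12 -0.2   0.87 -1.79]
```

Emit:
{"api": "drive_tool", "payload": {"jaw": [0.4, 0.4, 0.4, 0.4], "travel": [[0, 0, -0.2], [0, 0, -0.3], [0, 0, -0.4], [0, 0, -0.4]], "dr": [[0, 0, 0], [0, 0, 0], [0, 0, 0], [0, 0, 0]]}}

```text
t: 13.32
tcp_pos: [0.4541, -0.1342, -0.03]
orientation: [2.986, -0.975, -0.0]
wrist_force: [0.5, 0.5, 0.5]
finger_gap: 0.0522
grasp_force: 0.0
```

```bash
python3 st.py
```

```text
t 13.325 tcp [ 0.4541 -0.1342 -0.03  ] yaw_y -126.16 z [-0. -0. -1.] gap 0.052205328309789856 gf 0.0 F [0.48 0.47 0.47] T [ 0.019  0.183 -0.035] q [-0.47  0.23  0.77  2.12 -0.2   0.86 -1.79]
```

Emit:
{"api": "drive_tool", "payload": {"jaw": [0.4, 0.4, 0.4, 0.4], "travel": [[0, 0, -0.15], [0, 0, -0.3], [0, 0, -0.4], [0, 0, -0.4]], "dr": [[0, 0, 0], [0, 0, 0], [0, 0, 0], [0, 0, 0]]}}

```text
t: 13.82
tcp_pos: [0.4541, -0.1342, -0.034]
orientation: [2.986, -0.975, -0.0]
wrist_force: [0.5, -0.4, -0.3]
finger_gap: 0.0522
grasp_force: 0.0
```

```bash
python3 st.py
```

```text
t 13.825 tcp [ 0.4541 -0.1342 -0.034 ] yaw_y -126.16 z [-0. -0. -1.] gap 0.0521667693093372 gf 0.0 F [ 0.55 -0.44 -0.32] T [0.018 0.164 0.002] q [-0.47  0.23  0.76  2.13 -0.21  0.86 -1.78]
```

Run:
```python
from h import *
S=get_image("side").max(axis=2);p=read_state()["tcp_pos"];d=np.array([-.588,-.809,0])
for z in(0,.005,.01,.02,.03): print(z,proj("side",[*p[:2],z]+d*.026).round(1),proj("side",[*p[:2],z]+d*.041).round(1))
u=int(proj("side",[*p[:2],.01]+d*.03)[0][0])
print(u-8,"..");
for v in range(232,256): print(v,S[v,u-10:u+11])
```

```text
0 [[254.4 250. ]] [[253.9 253.9]]
0.005 [[254.4 248.6]] [[254.  252.4]]
0.01 [[254.4 247.1]] [[254. 251.]]
0.02 [[254.4 244.2]] [[254. 248.]]
0.03 [[254.5 241.2]] [[254. 245.]]
246 ..
232 [44 42 35 33 31 31 30 30 32 29 33 32 31 31 36 47 40 34 30 33 36]
233 [31 34 27 27 28 27 28 24 27 24 26 26 26 31 37 44 41 32 27 33 30]
234 [22 24 19 18 19 20 24 23 23 23 22 24 24 23 24 32 29 27 25 25 30]
235 [18 18 14 16 19 19 20 20 17 18 19 20 20 19 17 20 21 19 18 21 21]
236 [13 17 14 13 18 16 13 19 17 14 15 14 16 17 19 17 18 18 17 13 17]
237 [10  9 11 10  9 13 13 13 15  6  9 11 13 15 12 12 15 16 15 16 16]
238 [10  9  9 11 10  5  9 12 11 11  8  8 10 10  9  7  8  9  6  9  8]
239 [ 8  6  6 10  8  8  8  7  6 10  7  7 10  9 10  5 11  6  8 12 14]
240 [10  6 10  5  7  8  3 10  6 10  4 12  6  9  8  9  8 10 11 16 24]
241 [ 6  6 10 12  3 11 10  8 11  8 11  9 12  7 13  9  9  9 12 18 32]
242 [ 3  4  7 10 10  8 12  5  9  9  7  9  5  8  8  9  7 11 10 21 28]
243 [24 21 17 18 17 10  9  8 12  8  6  9 10 12  7  8 13 10 14 13 22]
244 [67 63 57 56 54 44 22 11  8  6  5 11  8 10 19 29 31 27 23 28 28]
245 [121 121 116 11
[... 281 characters left out ...]
9  65  14   7   9  11  12  12  32  90 149 162 163
 162 157 148]
249 [152 156 155 158 159 134  65  14   7   8   8   8  11  32  87 143 162 163
 161 156 140]
250 [142 140 138 145 154 135  66  15  11   8   8  12  14  29  89 147 162 163
 165 160 153]
251 [146 139 139 144 151 139  80  47  44  38  35  31  28  44  92 142 160 164
 167 166 165]
252 [159 157 155 158 159 149 121 107 105  99  86  81  77  82 105 132 147 157
 165 168 168]
253 [165 163 162 163 162 160 155 152 150 146 135 134 128 130 135 136 143 154
 163 164 166]
254 [166 163 160 161 156 156 157 159 160 162 159 157 156 157 159 156 158 160
 163 164 166]
255 [163 163 161 155 145 137 139 141 150 161 163 163 162 161 162 163 162 163
 164 166 170]
```

Image code puts the fingertip ≈7 mm above the table. Lowering the last millimetres.

Emit:
{"api": "drive_tool", "payload": {"jaw": [0.4, 0.4, 0.4, 0.4], "travel": [[0, 0, -0.15], [0, 0, -0.3], [0, 0, -0.4], [0, 0, -0.4]], "dr": [[0, 0, 0], [0, 0, 0], [0, 0, 0], [0, 0, 0]]}}

```text
t: 14.38
tcp_pos: [0.4544, -0.1341, -0.0352]
orientation: [-2.984, 0.975, 0.003]
wrist_force: [-11.0, 2.5, 32.4]
finger_gap: 0.0525
grasp_force: 16.1
```

```bash
python3 st.py
```

```text
t 14.375 tcp [ 0.4544 -0.1341 -0.0352] yaw_y -126.17 z [-0.001  0.003 -1.   ] gap 0.05254832448841142 gf 16.124433372169733 F [-11.02   2.55  32.38] T [0.515 2.74  0.022] q [-0.46  0.24  0.76  2.12 -0.22  0.86 -1.77]
```

Emit:
{"api": "drive_tool", "payload": {"jaw": [0.4, 0.4, 0.95, 0.95, 0.95, 0.95, 0.95, 0.95, 0.95], "travel": [[0, 0, 0.32], [0, 0, 0.32], [0, 0, 0.32], [0, 0, 0.32], [0, 0, 0.32], [0, 0, 0.32], [0, 0, 0.32], [0, 0, 0.32], [0, 0, 0.32]], "dr": [[0, 0, 0], [0, 0, 0], [0, 0, 0], [0, 0, 0], [0, 0, 0], [0, 0, 0], [0, 0, 0], [0, 0, 0], [0, 0, 0]], "grip_force": 20}}

```text
t: 15.5
tcp_pos: [0.454, -0.134, -0.0348]
orientation: [2.986, -0.975, -0.001]
wrist_force: [0.2, 0.4, -1.3]
finger_gap: 0.0181
grasp_force: 19.9
```

```bash
python3 st.py
```

```text
t 15.5 tcp [ 0.454  -0.134  -0.0348] yaw_y -126.15 z [-0.  0. -1.] gap 0.018138309617596424 gf 19.87808793783188 F [ 0.17  0.36 -1.35] T [0.128 0.203 0.07 ] q [-0.47  0.24  0.76  2.13 -0.21  0.86 -1.78]
```

Emit:
{"api": "drive_tool", "payload": {"jaw": [0.95, 0.95, 0.95, 0.95, 0.95, 0.95, 0.95, 0.95, 0.95], "travel": [[0, 0, 0], [0, 0, 0], [0, 0, 0.4], [-0.8, -1.2, 0.5], [-1.7, -2.4, 0.8], [-1.7, -2.4, 4], [-1.7, -2.4, 8], [-1.7, -2.4, 12], [-1.7, -2.4, 12]], "dr": [[0, 0, 0], [0, 0, 0], [0, 0, 0], [0, 0, 0], [0, 0, 0], [0, 0, 0], [0, 0, 0], [0, 0, 0], [0, 0, 0]], "grip_force": 60}}

```text
t: 16.62
tcp_pos: [0.4391, -0.1598, 0.088]
orientation: [-2.983, 0.977, -0.009]
wrist_force: [-0.6, 1.0, -3.1]
finger_gap: 0.0174
grasp_force: 59.9
```

```bash
python3 st.py
```

```text
t 16.625 tcp [ 0.4391 -0.1598  0.088 ] yaw_y -126.26 z [ 0.007  0.001 -1.   ] gap 0.017398733823376467 gf 59.85461711883545 F [-0.63  1.03 -3.07] T [ 0.06   0.326 -0.03 ] q [-0.52 -0.03  0.82  2.04  0.02  1.11 -1.92]
```

Emit:
{"api": "drive_tool", "payload": {"jaw": [0.95, 0.95, 0.95, 0.95, 0.95, 0.95, 0.95, 0.95, 0.95, 0.95, 0.95, 0.95], "travel": [[0, 1.5, 0], [0, 3, 0], [0, 4.5, 0], [-0.3, 6, 0], [-0.4, 7.5, 0], [-0.5, 9, 0], [-0.6, 10.5, 0], [-0.7, 12, 0], [-0.8, 13.5, 0], [-0.9, 15, 0], [-0.9, 16.35, 0], [-0.9, 16.35, 0]], "dr": [[0, 0, 0.167], [0, 0, 0.334], [0, 0, 0.501], [0, 0, 0.668], [0, 0, 0.835], [0, 0, 1.002], [0, 0, 1.169], [0, 0, 1.336], [0, 0, 1.503], [0, 0, 1.67], [0, 0, 1.839], [0, 0, 1.839]]}}

```text
t: 18.12
tcp_pos: [0.4267, 0.0052, 0.0838]
orientation: [-2.586, -1.783, 0.004]
wrist_force: [0.2, -0.0, -2.8]
finger_gap: 0.0174
grasp_force: 59.9
```

Emit:
{"api": "drive_tool", "payload": {"jaw": [0.95, 0.95, 0.95, 0.95, 0.95], "travel": [[0, 0, -2], [0, 0, -4], [0, 0, -6.5], [0, 0, -6.5], [0, 0, -6.5]], "dr": [[0, 0, 0], [0, 0, 0], [0, 0, 0], [0, 0, 0], [0, 0, 0]]}}

```text
t: 18.75
tcp_pos: [0.4285, 0.0046, 0.0207]
orientation: [2.587, 1.781, 0.0]
wrist_force: [-1.2, -0.8, -2.2]
finger_gap: 0.0176
grasp_force: 59.9
```

```bash
python3 st.py
```

```text
t 18.75 tcp [0.4285 0.0046 0.0207] yaw_y -20.93 z [ 0. -0. -1.] gap 0.01755619162640376 gf 59.85443651676178 F [-1.17 -0.77 -2.19] T [-0.229  0.123  0.021] q [-0.79 -0.01  0.73  2.19  0.01  0.96 -0.44]
```

Emit:
{"api": "drive_tool", "payload": {"jaw": [0.95, 0.95, 0.95, 0.95, 0.95, 0.95], "travel": [[0.6, 0.8, 0], [1.2, 1.6, 0], [1.45, 2.0, 0], [1.75, 2.45, 0], [2.05, 2.85, 0], [2.05, 2.85, 0]], "dr": [[0, 0, 0], [0, 0, 0], [0, 0, 0], [0, 0, 0], [0, 0, 0], [0, 0, 0]]}}

```text
t: 19.5
tcp_pos: [0.4474, 0.0325, 0.0197]
orientation: [2.586, 1.783, -0.006]
wrist_force: [-2.1, -3.9, -2.2]
finger_gap: 0.0172
grasp_force: 59.9
```

```bash
python3 st.py
```

```text
t 19.5 tcp [0.4474 0.0325 0.0197] yaw_y -20.82 z [-0.003 -0.002 -1.   ] gap 0.017224540010323666 gf 59.85781252384186 F [-2.12 -3.92 -2.16] T [-1.018  0.657  0.023] q [-0.82  0.05  0.71  2.14 -0.04  0.97 -0.45]
```

Emit:
{"api": "drive_tool", "payload": {"jaw": [0.95, 0.95, 0.95, 0.95], "travel": [[0.15, 0.2, 0], [0.3, 0.4, 0], [0.3, 0.4, 0], [0.3, 0.4, 0]], "dr": [[0, 0, 0], [0, 0, 0], [0, 0, 0], [0, 0, 0]]}}

```text
t: 20.0
tcp_pos: [0.4475, 0.0328, 0.0187]
orientation: [2.587, 1.781, -0.017]
wrist_force: [-6.8, -12.5, -0.7]
finger_gap: 0.0177
grasp_force: 59.9
```

```bash
python3 st.py
```

```text
t 20.0 tcp [0.4475 0.0328 0.0187] yaw_y -20.92 z [-0.008 -0.006 -1.   ] gap 0.017673182297938884 gf 59.864866733551025 F [ -6.77 -12.49  -0.71] T [-2.662  1.602  0.151] q [-0.82  0.06  0.71  2.14 -0.04  0.97 -0.46]
```

Emit:
{"api": "drive_tool", "payload": {"jaw": [0.95, 0.95, 0.95, 0.95, 0.95, 0.95], "travel": [[-0.5, -0.7, 0.05], [-0.36, -0.78, 0.1], [-0.2, -0.55, 0.1], [0, -0.3, 0.1], [0.14, -0.1, 0.1], [0.14, -0.1, 0.1]], "dr": [[0, 0, 0], [0, 0, 0], [0, 0, 0], [0, 0, 0], [0, 0, 0], [0, 0, 0]]}}

```text
t: 20.75
tcp_pos: [0.4533, 0.0372, 0.0213]
orientation: [2.585, 1.785, 0.0]
wrist_force: [-0.1, 0.0, -3.2]
finger_gap: 0.0173
grasp_force: 59.9
```

```bash
cat >> st.py <<'E'
m=np.array([.585,.811]);l=np.array([-.811,.585]);p=s["tcp_pos"][:2]-np.array([.428,.0055]);f=s["wrist_force"][:2]
print("adv",(p@m*1000).round(1),"lat",(p@l*1000).round(1),"Fm",(f@m).round(1),"Fl",(f@l).round(1))
E
python3 st.py
```

```text
t 20.75 tcp [0.4533 0.0372 0.0213] yaw_y -20.76 z [ 0. -0. -1.] gap 0.017312213430786774 gf 59.85439896583557 F [-0.15  0.02 -3.24] T [-0.245  0.185 -0.01 ] q [-0.82  0.06  0.7   2.13 -0.05  0.97 -0.45]
adv 40.5 lat -2.0 Fm -0.1 Fl 0.1
```

Emit:
{"api": "drive_tool", "payload": {"jaw": [0.95, 0.95, 0.95, 0.95, 0.95], "travel": [[0.15, 0.2, -0.1], [0.3, 0.4, -0.1], [0.45, 0.6, -0.1], [0.55, 0.75, -0.1], [0.55, 0.75, -0.1]], "dr": [[0, 0, 0], [0, 0, 0], [0, 0, 0], [0, 0, 0], [0, 0, 0]]}}

```text
t: 21.38
tcp_pos: [0.4587, 0.0445, 0.0203]
orientation: [2.586, 1.784, 0.0]
wrist_force: [-0.2, 0.9, -3.3]
finger_gap: 0.0172
grasp_force: 59.9
```

```bash
python3 st.py
```

```text
t 21.375 tcp [0.4587 0.0445 0.0203] yaw_y -20.79 z [ 0. -0. -1.] gap 0.017192868885828643 gf 59.856467843055725 F [-0.16  0.87 -3.28] T [-0.197  0.154  0.018] q [-0.82  0.08  0.7   2.12 -0.06  0.97 -0.45]
adv 49.6 lat -2.1 Fm 0.6 Fl 0.6
```

Wrench is on the nut, with no side force. Tabulating the clockwise arc about the nut axis.

```bash
cat >> st.py <<'E'
v=s["tcp_pos"][:2]-np.array([.5018,.1634]);a=np.degrees(np.arctan2(v[1],v[0]))%360
rad=v/np.hypot(*v);tan=np.array([rad[1],-rad[0]]);print("ang",a.round(2),"r",np.hypot(*v).round(4),"yawturn_rad",np.radians(-20.79-np.degrees(np.arctan2(M[1,1],M[0,1]))).round(3),"swing_rad",np.radians(250.07-a).round(3),"Ftan",(f@tan).round(1),"Frad",(f@rad).round(1),"torque_on_nut",(-(v[0]*f[1]-v[1]*f[0])-s["torque"][2]).round(2))
E
python3 - <<'E'
import numpy as np
v=np.array([-.0431,-.1189])
for t in np.arange(.08,1.25,.08):
    c,s=np.cos(t),np.sin(t);print(t.round(2),(100*(np.array([c*v[0]+s*v[1],-s*v[0]+c*v[1]])-v)).round(2))
E
```

```text
0.08 [-0.94  0.38]
0.16 [-1.84  0.84]
0.24 [-2.7   1.37]
0.32 [-3.52  1.96]
0.4 [-4.29  2.62]
0.48 [-5.    3.33]
0.56 [-5.66  4.11]
0.64 [-6.25  4.93]
0.72 [-6.77  5.79]
0.8 [-7.22  6.7 ]
0.88 [-7.6   7.64]
0.96 [-7.9  8.6]
1.04 [-8.13  9.59]
1.12 [-8.27 10.59]
1.2 [-8.33 11.6 ]
```

Emit:
{"api": "drive_tool", "payload": {"jaw": [0.95, 0.95, 0.95, 0.95, 0.95, 0.95], "travel": [[-0.94, 0.38, 0], [-1.84, 0.84, 0], [-2.7, 1.37, 0], [-3.52, 1.96, 0], [-3.52, 1.96, 0], [-3.52, 1.96, 0]], "dr": [[0, 0, -0.08], [0, 0, -0.16], [0, 0, -0.24], [0, 0, -0.32], [0, 0, -0.32], [0, 0, -0.32]]}}

```text
t: 22.12
tcp_pos: [0.4232, 0.0614, 0.0201]
orientation: [2.834, 1.349, -0.003]
wrist_force: [0.1, -6.0, -3.0]
finger_gap: 0.0179
grasp_force: 60.2
```

```bash
python3 st.py
```

```text
t 22.125 tcp [0.4232 0.0614 0.0201] yaw_y -39.08 z [-0.    -0.004 -1.   ] gap 0.01794051528695597 gf 60.20357429981232 F [ 0.13 -6.01 -3.03] T [-1.441  0.093  0.5  ] q [-0.88 -0.01  0.68  2.19  0.01  0.96 -0.89]
adv 42.5 lat 36.6 Fm -4.8 Fl -3.6
ang 232.38 r 0.1288 yawturn_rad 0.319 swing_rad 0.309 Ftan -3.8 Frad 4.7 torque_on_nut -0.99
```

Emit:
{"api": "drive_tool", "payload": {"jaw": [0.95, 0.95, 0.95, 0.95], "travel": [[-0.45, 0.27, 0], [-0.83, 0.58, 0], [-0.83, 0.58, 0], [-0.83, 0.58, 0]], "dr": [[0, 0, -0.04], [0, 0, -0.08], [0, 0, -0.08], [0, 0, -0.08]]}}

```text
t: 22.62
tcp_pos: [0.4155, 0.0678, 0.0203]
orientation: [2.885, 1.236, -0.001]
wrist_force: [1.1, -5.5, -2.9]
finger_gap: 0.018
grasp_force: 60.3
```

```bash
python3 st.py
```

```text
t 22.625 tcp [0.4155 0.0678 0.0203] yaw_y -43.63 z [ 0.001 -0.003 -1.   ] gap 0.01796095705885856 gf 60.2613490819931 F [ 1.12 -5.46 -2.86] T [-1.363 -0.07   0.533] q [-0.89 -0.03  0.66  2.2   0.03  0.96 -1.  ]
adv 43.2 lat 46.6 Fm -3.8 Fl -4.1
ang 227.94 r 0.1288 yawturn_rad 0.399 swing_rad 0.386 Ftan -4.5 Frad 3.3 torque_on_nut -1.11
```

Emit:
{"api": "drive_tool", "payload": {"jaw": [0.95, 0.95, 0.95, 0.95, 0.95, 0.95, 0.95], "travel": [[-0.71, 0.71, 0], [-1.37, 1.49, 0], [-1.96, 2.31, 0], [-2.48, 3.17, 0], [-2.93, 4.08, 0], [-2.93, 4.08, 0], [-2.93, 4.08, 0]], "dr": [[0, 0, -0.08], [0, 0, -0.16], [0, 0, -0.24], [0, 0, -0.32], [0, 0, -0.4], [0, 0, -0.4], [0, 0, -0.4]]}}

```text
t: 23.5
tcp_pos: [0.3847, 0.1089, 0.0198]
orientation: [3.074, 0.64, -0.004]
wrist_force: [-1.9, -4.4, -2.7]
finger_gap: 0.0172
grasp_force: 60.2
```

```bash
python3 st.py
```

```text
t 23.5 tcp [0.3847 0.1089 0.0198] yaw_y -66.49 z [-0.002 -0.002 -1.   ] gap 0.017208833780756577 gf 60.230832695961 F [-1.87 -4.43 -2.69] T [-1.186  0.573  0.567] q [-0.93 -0.08  0.57  2.24  0.05  0.97 -1.55]
adv 58.5 lat 95.5 Fm -4.7 Fl -1.1
ang 204.98 r 0.1291 yawturn_rad 0.798 swing_rad 0.787 Ftan -3.2 Frad 3.6 torque_on_nut -0.98
```

Emit:
{"api": "drive_tool", "payload": {"jaw": [0.95, 0.95, 0.95, 0.95, 0.95, 0.95], "travel": [[-0.38, 0.94, 0], [-0.68, 1.9, 0], [-0.91, 2.89, 0], [-0.95, 3.14, 0], [-0.95, 3.14, 0], [-0.95, 3.14, 0]], "dr": [[0, 0, -0.08], [0, 0, -0.16], [0, 0, -0.24], [0, 0, -0.26], [0, 0, -0.26], [0, 0, -0.26]]}}

```text
t: 24.25
tcp_pos: [0.3747, 0.1402, 0.0196]
orientation: [3.13, 0.236, -0.006]
wrist_force: [-3.4, -4.3, -2.4]
finger_gap: 0.0175
grasp_force: 60.4
```

```bash
python3 st.py
```

```text
t 24.25 tcp [0.3747 0.1402 0.0196] yaw_y -81.36 z [-0.004 -0.003 -1.   ] gap 0.017536782977938217 gf 60.355369448661804 F [-3.39 -4.25 -2.43] T [-1.09   0.86   0.673] q [-0.95 -0.07  0.52  2.24  0.04  0.97 -1.88]
adv 78.1 lat 122.1 Fm -5.4 Fl 0.3
ang 190.33 r 0.1292 yawturn_rad 1.057 swing_rad 1.043 Ftan -3.6 Frad 4.1 torque_on_nut -1.13
```

Emit:
{"api": "drive_tool", "payload": {"jaw": [0.95, 0.95, 0.95, 0.95], "travel": [[0.22, -0.95, 0], [0.45, -1.84, 0], [0.45, -1.84, 0], [0.45, -1.84, 0]], "dr": [[0, 0, 0.075], [0, 0, 0.15], [0, 0, 0.15], [0, 0, 0.15]]}}

```text
t: 24.75
tcp_pos: [0.3804, 0.1238, 0.0202]
orientation: [-3.107, -0.466, 0.001]
wrist_force: [-2.2, -0.8, -3.0]
finger_gap: 0.0174
grasp_force: 60.0
```

```bash
python3 st.py
```

```text
t 24.75 tcp [0.3804 0.1238 0.0202] yaw_y -72.95 z [-0.001  0.    -1.   ] gap 0.01743863517099989 gf 59.960875511169434 F [-2.2  -0.79 -3.04] T [-0.211  0.694  0.314] q [-0.94 -0.08  0.54  2.24  0.05  0.97 -1.69]
adv 68.1 lat 107.8 Fm -1.9 Fl 1.3
ang 198.08 r 0.1277 yawturn_rad 0.91 swing_rad 0.907 Ftan -0.1 Frad 2.3 torque_on_nut -0.32
```

Emit:
{"api": "drive_tool", "payload": {"jaw": [0.95, 0.95, 0.95, 0.95], "travel": [[0.22, -0.6, 0], [0.5, -1.28, 0], [0.5, -1.28, 0], [0.5, -1.28, 0]], "dr": [[0, 0, 0.05], [0, 0, 0.11], [0, 0, 0.11], [0, 0, 0.11]]}}

```text
t: 25.25
tcp_pos: [0.3862, 0.1115, 0.0205]
orientation: [-3.076, -0.635, -0.002]
wrist_force: [0.8, 0.7, -4.2]
finger_gap: 0.0177
grasp_force: 59.9
```

```bash
python3 st.py
```

```text
t 25.25 tcp [0.3862 0.1115 0.0205] yaw_y -66.69 z [ 0.001  0.001 -1.   ] gap 0.01774086977040432 gf 59.869383573532104 F [ 0.79  0.69 -4.15] T [0.093 0.257 0.052] q [-0.93 -0.08  0.57  2.24  0.05  0.97 -1.55]
adv 61.5 lat 95.9 Fm 1.0 Fl -0.2
ang 204.18 r 0.1267 yawturn_rad 0.801 swing_rad 0.801 Ftan 0.3 Frad -1.0 torque_on_nut -0.01
```

Emit:
{"api": "drive_tool", "payload": {"jaw": [0.95, 0.95, 0.95, 0.95, 0.95], "travel": [[0.1, -0.23, 0], [-0.4, -0.31, 0], [-0.9, -0.4, 0], [-1.4, -0.48, 0], [-1.4, -0.48, 0]], "dr": [[0, 0, 0.02], [0, 0, 0.02], [0, 0, 0.02], [0, 0, 0.02], [0, 0, 0.02]]}}

```text
t: 25.88
tcp_pos: [0.3708, 0.1056, 0.0201]
orientation: [3.07, 0.667, -0.002]
wrist_force: [-0.7, -0.5, -4.2]
finger_gap: 0.0175
grasp_force: 59.9
```

```bash
python3 st.py
```

```text
t 25.875 tcp [0.3708 0.1056 0.0201] yaw_y -65.49 z [-0.001 -0.    -1.   ] gap 0.0175146599711959 gf 59.85900342464447 F [-0.73 -0.5  -4.16] T [-0.057  0.331  0.042] q [-0.93 -0.12  0.56  2.27  0.08  0.97 -1.56]
adv 47.7 lat 104.9 Fm -0.8 Fl 0.3
ang 203.82 r 0.1432 yawturn_rad 0.78 swing_rad 0.807 Ftan -0.2 Frad 0.9 torque_on_nut -0.06
```

Emit:
{"api": "drive_tool", "payload": {"jaw": [0.95, 0.95, 0.95, 0.95, 0.95, 0.95], "travel": [[-0.7, -0.12, 0], [-1.4, -0.23, 0], [-2.1, -0.35, 0], [-2.8, -0.47, 0], [-2.8, -0.47, 0], [-2.8, -0.47, 0]], "dr": [[0, 0, 0], [0, 0, 0], [0, 0, 0], [0, 0, 0], [0, 0, 0], [0, 0, 0]]}}

```text
t: 26.62
tcp_pos: [0.3441, 0.1014, 0.0204]
orientation: [-3.07, -0.667, -0.001]
wrist_force: [0.0, 0.1, -2.9]
finger_gap: 0.0176
grasp_force: 59.9
```

```bash
python3 st.py
```

```text
t 26.625 tcp [0.3441 0.1014 0.0204] yaw_y -65.49 z [ 0.001  0.    -1.   ] gap 0.017556262126658326 gf 59.85459744930267 F [ 0.04  0.11 -2.91] T [-0.138  0.261 -0.027] q [-0.92 -0.2   0.53  2.33  0.12  0.99 -1.61]
adv 28.6 lat 124.2 Fm 0.1 Fl 0.0
ang 201.47 r 0.1695 yawturn_rad 0.78 swing_rad 0.848 Ftan 0.1 Frad -0.1 torque_on_nut 0.04
```

Emit:
{"api": "drive_tool", "payload": {"jaw": [0.95, 0.95, 0.95, 0.95, 0.95, 0.95, 0.95, 0.95, 0.95, 0.95, 0.95, 0.95], "travel": [[0, -0.5, 1.5], [0, -1, 3], [0.8, -3, 4.2], [1.8, -5.5, 5.4], [2.8, -8, 6.6], [4, -11, 7], [5.2, -14, 7], [6.4, -17, 7], [7.5, -20, 7], [8.5, -23, 7], [9.3, -25.9, 7], [9.3, -25.9, 7]], "dr": [[0, 0, 0], [0, 0, 0], [0, 0, 0], [0, 0, -0.13], [0, 0, -0.26], [0, 0, -0.4], [0, 0, -0.54], [0, 0, -0.68], [0, 0, -0.82], [0, 0, -0.95], [0, 0, -1.06], [0, 0, -1.06]]}}

```text
t: 28.12
tcp_pos: [0.4372, -0.1607, 0.0905]
orientation: [2.982, -0.983, 0.002]
wrist_force: [0.3, 0.8, -3.5]
finger_gap: 0.0172
grasp_force: 59.9
```

```bash
python3 st.py
```

```text
t 28.125 tcp [ 0.4372 -0.1607  0.0905] yaw_y -126.49 z [ 0.    -0.002 -1.   ] gap 0.017247891376059865 gf 59.8547637462616 F [ 0.26  0.82 -3.51] T [0.145 0.303 0.042] q [-0.53 -0.03  0.82  2.04  0.03  1.12 -1.93]
adv -129.4 lat -104.7 Fm 0.8 Fl 0.3
ang 258.73 r 0.3305 yawturn_rad 1.845 swing_rad -0.151 Ftan -0.1 Frad -0.9 torque_on_nut -0.07
```

Emit:
{"api": "drive_tool", "payload": {"jaw": [0.95, 0.95, 0.95, 0.95, 0.95, 0.95, 0.95], "travel": [[0, 0, -4], [0, 0, -8], [0, 0, -11], [0, 0, -12], [0, 0, -12.3], [0, 0, -12.5], [0, 0, -12.5]], "dr": [[0, 0, 0], [0, 0, 0], [0, 0, 0], [0, 0, 0], [0, 0, 0], [0, 0, 0], [0, 0, 0]]}}

```text
t: 29.0
tcp_pos: [0.4378, -0.1578, -0.0339]
orientation: [-2.985, 0.976, -0.003]
wrist_force: [-0.7, 0.4, -3.2]
finger_gap: 0.0175
grasp_force: 59.9
```

```bash
python3 st.py
```

```text
t 29.0 tcp [ 0.4378 -0.1578 -0.0339] yaw_y -126.2 z [ 0.002  0.    -1.   ] gap 0.017467166772232545 gf 59.855069518089294 F [-0.71  0.38 -3.24] T [0.063 0.267 0.016] q [-0.46  0.22  0.82  2.15 -0.21  0.85 -1.72]
adv -126.7 lat -103.5 Fm -0.1 Fl 0.8
ang 258.73 r 0.3275 yawturn_rad 1.84 swing_rad -0.151 Ftan 0.8 Frad -0.2 torque_on_nut 0.24
```

Still hanging (Fz −3.2 N). Last millimetre down.

Emit:
{"api": "drive_tool", "payload": {"jaw": [0.95, 0.95, 0.95], "travel": [[0, 0, -0.08], [0, 0, -0.12], [0, 0, -0.12]], "dr": [[0, 0, 0], [0, 0, 0], [0, 0, 0]]}}

```text
t: 29.38
tcp_pos: [0.4377, -0.1578, -0.0349]
orientation: [-2.985, 0.976, -0.002]
wrist_force: [-1.1, 1.5, 5.7]
finger_gap: 0.0178
grasp_force: 59.9
```

```bash
python3 st.py
```

```text
t 29.375 tcp [ 0.4377 -0.1578 -0.0349] yaw_y -126.22 z [ 0.001  0.001 -1.   ] gap 0.017839124826426824 gf 59.85955238342285 F [-1.15  1.48  5.74] T [0.255 0.577 0.033] q [-0.46  0.22  0.82  2.15 -0.22  0.85 -1.72]
adv -126.7 lat -103.4 Fm 0.5 Fl 1.8
ang 258.72 r 0.3275 yawturn_rad 1.84 swing_rad -0.151 Ftan 1.4 Frad -1.2 torque_on_nut 0.43
```

Emit:
{"api": "drive_tool", "payload": {"jaw": [0.7, 0.6, 0.5, 0.45, 0.45, 0.45, 0.45, 0.45, 0.45], "travel": [[0, 0, 0.05], [0, 0, 0.05], [0, 0, 0.05], [0, 0, 0.05], [0, 0, 0.05], [0, 0, 3], [0, 0, 7], [0, 0, 12], [0, 0, 12]], "dr": [[0, 0, 0], [0, 0, 0], [0, 0, 0], [0, 0, 0], [0, 0, 0], [0, 0, 0], [0, 0, 0], [0, 0, 0], [0, 0, 0]], "grip_force": 10}}

```text
t: 30.5
tcp_pos: [0.4391, -0.1587, 0.0869]
orientation: [-2.984, 0.976, -0.009]
wrist_force: [-0.7, 0.8, -0.0]
finger_gap: 0.0481
grasp_force: 0.0
```

```bash
python3 st.py
```

```text
t 30.5 tcp [ 0.4391 -0.1587  0.0869] yaw_y -126.23 z [ 0.006  0.    -1.   ] gap 0.04807884679711537 gf 0.0 F [-0.71  0.85 -0.02] T [-0.023  0.126 -0.039] q [-0.57 -0.03  0.86  2.05  0.02  1.11 -1.92]
adv -126.7 lat -105.0 Fm 0.3 Fl 1.1
ang 258.98 r 0.3282 yawturn_rad 1.84 swing_rad -0.155 Ftan 0.9 Frad -0.7 torque_on_nut 0.32
```

Run:
```python
from h import *
for n in("top","side"):
    a=cv2.GaussianBlur(cv2.imread(f"pics/{n}0.png"),(0,0),1);b=cv2.GaussianBlur(get_image(n),(0,0),1);d=cv2.absdiff(a,b).max(axis=2)
    for nm,p in dict(bottle=[.59,.25,.05],box=[.471,.301,.015],marker=[.439,-.018,.006],block=[.4918,.16,.03],wrench=[.4378,-.1578,.006],head=[.54,-.23,.01]).items():
        u,v=proj(n,p)[0].astype(int);print(n,nm,u,v,(d[v-10:v+10,u-10:u+10]>30).sum())
```

```text
top bottle 140 164 0
top box 120 211 0
top marker 244 227 0
top block 174 204 0
top wrench 298 229 302
top head 326 190 400
side bottle 229 156 12
side box 192 168 0
side marker 229 220 7
side block 216 181 0
side wrench 254 248 231
side head 302 249 140
```

Bystanders and manifold are unchanged, and the wrench is lying free with the arm clear of everything. Handing in.

```bash
python3 -c "from bench import *; print(sign_off())"
```

```text
the job is handed in; nothing more can be done
None
```

The job is handed in, with no verdict returned: I ran the nut finger-tight, pulled it up by an estimated 0.78 rad (target 0.785; worked out from wrench swing and torque, not measured on the nut), and laid the wrench flat at about (0.44, -0.16), clear of the manifold, with before/after images showing the bottle, box, marker and manifold unmoved.

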